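Clear the spanner, shut the controller's access cover and lock its quarter-turn stud

ROBOT

A 6-joint arm with a two-finger parallel gripper is mounted at the origin on the work surface. World frame = base frame: x ahead of the robot, y to its left, z up, the work surface at z = 0. Lengths are in m, angles in rad, forces in N, time in s.
With the tool pointing down it reaches from about 0.3 to 0.75 m from the base axis. Payload 8.5 kg.
Tool frame: the origin (TCP) lies on the centre line of the jaws, within the pads' length; the fingertips stand 14 mm ahead of it and the grasp point (between the pads) lies 5 mm behind it (tip_extent is the distance from the TCP to the fingertips, in m); z points along the fingers, y is the line along which they close (so a half turn about z gives the same grasp; the last joint's range is limited). The gripper opens to 85 mm and grips with 20 to 120 N. Pads are 22 mm wide; open, the fingers measure 114 mm over their backs; the gripper's body (76 mm by 85 mm) begins 54 mm behind the grasp point. The pads swing forward as they close: fully open they stand 13 mm farther back than shut.
Start: joints at [-1.472, 0.381, 1.297, -0, 1.464, -0.215], TCP at [0.17, -0.523, 0.245] pointing down, gripper open.
Joint ranges: [-3.11, 3.11], [-0.89, 2.33], [0.22, 2.48], [-1.42, 4.56], [0.17, 2.85], [-2.88, 2.88]. Speed limits (rad/s): [2.39, 2.39, 3.14, 3.14, 3.14, 3.14].

INTERFACE

Orientations are given as a unit quaternion [x, y, z, w].
In Python, from workcell import state, get_image, camera_params, close_job, recognise, tip_of, tip_extent gives the robot as it stands.
- The arm moves only by the shell command python3 -m inch 'ROWS' [FORCE]. ROWS is JSON, one flat list of numbers, 5 for each row, row after row: the shift along the tool's x, y, z in mm, then the turn about the tool's z in rad, then the finger opening in mm, from 0 to 85.4. A call has 1 to 10 rows; each row shifts and turns the commanded pose from where the row before left it, along the tool's axes as they then stand; what a row does not reach is not made up. A row lasts 1/10 s, in which the tool goes at most 50 mm and 8.59 degrees, less where a joint would pass 70% of its speed; a pose out of reach is approached as far as the arm can. A call is refused whole if a number of a shift passes 50 or a number of a turn 0.15, either way. A call with a gripper value outside its range is refused whole. The fingers move at their own pace and stop on an object; FORCE is the grip in N (left out, the last holds). Time passes only in rows, so rows that do not move let the fingers close. It gives the time, the measured TCP pose, the force, the opening and the grip force at its end, in the units of the state.
- state(): the state, without advancing time (a new reading comes with each control period).
- get_image(name): name is "scene" or "top" or "wrist"; returns the picture (420x560x3 uint8, blue, green, red); there is no depth.
- camera_params(name): a dict with "fx", "fy", "cx", "cy" (pixels), "position" and "attitude" of the camera in the world. Camera axes: x right, y down, z forward; pixel columns grow to the right and rows downward; lengths in m; the calibration is good to about 2 mm. A picture is of the moment at which its call begins: read the wrist's pose just before it. camera_params takes no time and is no camera call; for the wrist camera it gives the pose at the moment of the call.
- close_job(): hands the job in; it is judged then, once.
Trained networks look in the newest picture that a camera, given by its name, has taken for a name from the list of things; names that differ only in an ending like _2 or _b are one class to them, and where a whole thing is asked for, a point or a joint stands for the part that bears it (a point fixed in the world has none). Each returns a list of dicts, best first, with "confidence" (0 to 1); they miss things now and then, are a little off and sometimes report something else, mostly with a low value. They report only what shows in the picture. A call takes as long as a camera call.
- recognise(query, camera): "at" ([row, column] in pixels, amid what is visible of it).
- tip_of(query, camera): "at" ([row, column] in pixels: a listed point, or the origin of a listed thing).
The state is a dict: "clock": time; "joints": joint angles; "qd": joint speeds; "joint_torque": joint torques, N m; "position": TCP position; "tool_rot": TCP orientation; "ft_force": force on the tool from outside, world axes, zero at the start; "moment": the same for the moment, N m; "width": opening from 0.0 (shut) to 1.0 (fully open); "grip_force": force on a finger pad.
Only numpy, scipy, OpenCV 4.12 (cv2) and the standard library are available. Lean on these libraries where they do the work, as an engineer would, in place of code of your own. Each camera call takes 0.05 s, during which the arm holds its last target. There are 200 camera calls.

TASK

A spanner was left lying across the open hatch of the router's controller box. Without letting it fall into the box, lay the spanner flat in the tool tray (do not drop it in). Then swing the access cover down shut and fasten it: push its wing stud in against the spring and turn it a quarter turn clockwise until it locks; leave the jar, the clamp and the offcut where they are.

Things in the scene. Friction and masses are not known exactly. Their poses are not given: they have to be found in the camera images.
- controller: The router's controller: fixed dark steel box, 300 mm deep (x), 440 wide (y), flat top deck 95 mm above its underside. Origin: centre of its underside; x points to its rear (away from the robot when straight), z up. In the deck, 83 mm in front of the origin at y -80 mm, is the 33 x 9 mm slot that receives the stud.
- cover_hinge (a point): Middle of the cover's hinge line, at the rear of the hatch at deck height (controller frame x +85, y -80, z +95 mm). The hinge line runs along the controller's y.
- cover (a joint): Angle of the access cover: 0 = shut, flat on the deck; grows as it opens upward and backward; about 1.57 = standing upright; stop at 1.65. A stiff hinge: the cover stays at any angle, about 5 N at its free edge moves it. It starts about upright, between 1.42 and 1.56.
- cover_edge (a point): Middle of the cover's free edge, on its outer face. The cover is a grey sheet, 190 mm from hinge to free edge, 210 mm wide along the controller's y, 3 mm thick; shut, its outer face is on top, 3 mm above the deck, and the free edge lies to the front (controller -x). The stud stands on the outer face on the mid-line, 22 mm in from the free edge.
- wing_top (a point): Middle of the top of the stud's wing head; x along the wing, z outward along the stud's axis. Cover shut and stud out, it is 41 mm above the deck. The wing is a black bar 36 mm long, 10 wide and 22 tall, on a 24 mm round steel hub whose top is then 19 mm above the deck, in a collar of 33 mm diameter (top 9 mm above the deck). Unlocked, it points from hinge to free edge (controller x).
- stud_push (a joint): How far the stud is pushed into the cover, m: 0 = out, stop at 0.009. A spring pushes it out, 4 N at 0, 9 N at the stop. With the cover shut it must be in by 7 mm or more, best to the stop, before and while it is turned; forcing it round without pushing it in would break it. Turned fully and let go, it springs back to about 0.0047 and is held there: locked.
- stud_turn (a joint): Turn of the stud, rad: 0 = unlocked (as at the start), grows clockwise seen from outside (above), stop at 1.5. In the shut cover it turns freely only while the stud is pushed in. Let go within 0.1 of the stop, it drops into a detent where it keeps a little play (1.37 to 1.5).
- spanner: Double open-ended steel spanner, 196 mm long (its x), heads about 45 mm wide, 8 mm thick; shank 16 mm wide and 6.5 mm thick between the heads (x -50 to +50 mm); 0.2 kg. Origin: middle of its underside, z up. It starts lying across the hatch roughly front to back, its heads resting on the deck, underside 95 mm above the controller's underside.
- spanner_end_a (a point): Point in the spanner's jaw at its +x end, 90 mm from its middle, at mid thickness.
- spanner_end_b (a point): Point in the spanner's jaw at its -x end, 90 mm from its middle, at mid thickness.
- tray: Open aluminium tool tray, fixed: outside 270 mm (its x) by 160 mm (its y), 30 mm high, walls and floor 4 mm. Origin: centre of its underside. Empty at the start.
- jar: Bystander: glass jar with a steel cap, 52 mm diameter, 60 mm tall, standing on the left part of the controller's deck. Origin: centre of its underside.
- clamp: Bystander: dark steel slotted clamp bar 120 x 32 x 14 mm with an upright bolt 55 mm tall, lying on the bed. Origin: centre of its underside.
- offcut: Bystander: wood offcut 140 x 45 x 30 mm lying on the bed. Origin: centre of its underside.
- hatch (a point): Centre of the hatch, at deck height (controller frame x -7.5, y -80, z +95 mm), axes as the controller's: a rectangular opening in the deck, 105 mm along x by 170 mm along y. The circuit boards inside lie 45 mm or more below the deck.

How it is judged:
On the way, in this order (a step that is already met when the one before it is completed fails the run):
1. the spanner lies flat in the tool tray, let go (z of each of spanner_end_a, spanner_end_b in the frame of tray below 0.02 m and horizontal distance between spanner and tray below 0.09 m and contact force between the fingers and spanner below 0.1 N and linear speed of spanner below 0.03 m/s), for 0.2 s.
2. the cover is shut (value of joint cover below 0.03 rad), for 0.1 s.
At the end, for the whole second after the job is handed in: The spanner lies flat and at rest on the tray's floor, both ends inside the tray's walls; the cover is shut (within 0.015 rad); the stud is turned past 1.25 rad and, let go, is held in by its receptacle (stud_push between 3 and 6.5 mm) (x of spanner_end_a in the frame of tray between -0.131 and 0.131 m and x of spanner_end_b in the frame of tray between -0.131 and 0.131 m and y of spanner_end_a in the frame of tray between -0.076 and 0.076 m and y of spanner_end_b in the frame of tray between -0.076 and 0.076 m and z of each of spanner_end_a, spanner_end_b in the frame of tray below 0.02 m and linear speed of spanner below 0.03 m/s and value of joint cover below 0.015 rad and value of joint stud_turn above 1.25 rad and value of joint stud_push between 0.003 and 0.0065 m); the robot touches nothing.
It fails at once if the spanner fell into the controller box (z of spanner in the frame of controller below 0.08 m and x of spanner in the frame of controller between -0.15 and 0.15 m and y of spanner in the frame of controller between -0.22 and 0.22 m).
It fails at once if the spanner was dropped (falling free faster than 0.8 m/s, a fall of more than about 30 mm) (linear speed of spanner above 0.8 m/s and contact force between the fingers and spanner below 0.01 N).
It fails at once if the stud was forced round in the shut cover without being pushed in (value of joint cover below 0.03 rad and value of joint stud_turn between 0.55 and 1.1 rad and value of joint stud_push below 0.0038 m).
It fails at once if the jar, the clamp or the offcut was moved more than 30 mm (distance of any of jar, clamp, offcut from where it was at the start of the episode above 0.03 m).
It also fails if it takes over 72 s, if anything falls off the work surface, if the arm or the gripper's body presses on something with over 40 N, if the wrist force passes 120 N, or if a joint passes its speed limit or range.

## Working session

There is one attempt and no reset: what is moved stays moved. The work goes in short steps, Python scripts to look and compute and a shell command to move; the robot and the scene stay as the last step left them, time stands still between calls to the robot, and variables do not carry over. Pictures are saved under pics/ and viewed, at most 10 in all, crops included, and the job is handed in when it is done.

```bash
ls; mkdir -p pics
python3 - <<'E'
from workcell import *
import cv2
s=state(); print({k:s[k] for k in('clock','position','tool_rot','width')}, tip_extent if not callable(tip_extent) else tip_extent())
for c in('scene','top'):
    im=get_image(c); cv2.imwrite(f'pics/{c}0.png',im)
    p=camera_params(c); print(c,p)
    for q in('controller','cover_hinge','cover_edge','wing_top','spanner','spanner_end_a','spanner_end_b','tray','jar','clamp','offcut','hatch'):
        try: print(q,[(round(d['confidence'],2),[round(float(v),1) for v in d['at']]) for d in tip_of(q,c)][:3])
        except Exception as e: print(q,e)
E
```

```text
pics
{'clock': 0.0, 'position': array([ 0.16976255, -0.52285478,  0.24470005]), 'tool_rot': array([ 9.87715856e-01,  1.56258867e-01,  6.27134312e-05, -7.41775926e-04]), 'width': 1.0023720693787734} 0.014
scene {'fx': 464.6434586970958, 'fy': 464.6434586970958, 'cx': 286.14682361828625, 'cy': 211.45527555589376, 'position': array([1.10681035, 0.38035503, 1.22566247]), 'attitude': array([ 0.41156902,  0.86815982, -0.25085273, -0.11824713])}
controller [(0.91, [264.3, 354.3]), (0.25, [229.8, 312.6])]
cover_hinge [(0.76, [255.5, 313.3])]
cover_edge [(0.63, [212.2, 327.9])]
wing_top [(0.53, [229.4, 313.3])]
spanner [(0.53, [228.3, 339.1])]
spanner_end_a [(0.78, [209.3, 368.2])]
spanner_end_b [(0.78, [209.3, 368.2])]
tray [(0.59, [174.7, 243.8])]
jar [(0.6, [266.0, 402.8])]
clamp [(0.76, [237.8, 194.2]), (0.55, [214.2, 324.8])]
offcut [(0.95, [194.4, 175.6])]
hatch [(0.85, [232.9, 333.2])]
top {'fx': 483.47677628700694, 'fy': 483.47677628700694, 'cx': 283.727545149253, 'cy': 211.6911627523294, 'position': array([ 0.47293038, -0.04707055,  1.47694381]), 'attitude': array([ 0.71386213, -0.69922582,  0.02472575, -0.02954246])}
controller [(0.94, [226.4, 217.8])]
cover_hinge [(0.8, [198.6, 247.0])]
cover_edge [(0.78, [199.1, 234.0]), (0.67, [155.6, 355.6])]
wing_top [(0.72, [229.3, 243.5]), (0.63, [184.4, 238.4]), (0.58, [155.7, 358.3])]
spanner [(0.81, [239.3, 243.4])]
spanner_end_a [(0.77, [206.3, 253.1]), (0.61, [269.1, 231.0])]
spanner_end_b [(0.77, [206.3, 253.1]), (0.61, [269.1, 231.0])]
tray [(0.6, [245.8, 377.0])]
jar [(0.65, [239.7, 169.6])]
clamp [(0.77, [154.8, 354.6]), (0.53, [208.6, 252.3])]
offcut [(0.69, [182.7, 416.6])]
hatch []
```

```bash
python3 - <<'E'
import cv2
a=cv2.imread('pics/top0.png'); b=cv2.imread('pics/scene0.png')
cv2.imwrite('pics/top0c.png',cv2.resize(a[110:310,120:450],(792,480),interpolation=cv2.INTER_CUBIC))
cv2.imwrite('pics/scene0c.png',cv2.resize(b[110:330,150:450],(792,580),interpolation=cv2.INTER_CUBIC))
E
cat > h.py <<'E'
import numpy as np, cv2
from scipy.spatial.transform import Rotation as R
from workcell import *
def ray(p,rc):
    d=np.array([(rc[1]-p['cx'])/p['fx'],(rc[0]-p['cy'])/p['fy'],1.]); return R.from_quat(p['attitude']).apply(d)
def onz(cam,rc,z,p=None):
    p=p or camera_params(cam); d=ray(p,rc); o=np.array(p['position']); return o+d*(z-o[2])/d[2]
def proj(cam,X,p=None):
    p=p or camera_params(cam); c=R.from_quat(p['attitude']).inv().apply(np.atleast_2d(X)-p['position'])
    return np.c_[p['fy']*c[:,1]/c[:,2]+p['cy'],p['fx']*c[:,0]/c[:,2]+p['cx']]
def tri(obs):
    A=np.zeros((3,3));b=np.zeros(3)
    for cam,rc in obs:
        p=camera_params(cam);d=ray(p,rc);d/=np.linalg.norm(d);M=np.eye(3)-np.outer(d,d);A+=M;b+=M@p['position']
    return np.linalg.solve(A,b)
E
python3 - <<'E'
from h import *
np.set_printoptions(precision=4,suppress=True)
print('ctrl tri',tri([('top',(226.4,217.8)),('scene',(264.3,354.3))]))
print('hinge tri',tri([('top',(198.6,247)),('scene',(255.5,313.3))]), onz('top',(198.6,247),.095))
print('edge tri',tri([('top',(199.1,234)),('scene',(212.2,327.9))]))
print('wing tri',tri([('top',(184.4,238.4)),('scene',(229.4,313.3))]))
print('sp tri',tri([('top',(239.3,243.4)),('scene',(228.3,339.1))]), onz('top',(239.3,243.4),.095))
print('ends',onz('top',(206.3,253.1),.099),onz('top',(269.1,231),.099),onz('scene',(209.3,368.2),.099))
print('tray',tri([('top',(245.8,377)),('scene',(174.7,243.8))]),onz('top',(245.8,377),0))
print('jar',tri([('top',(239.7,169.6)),('scene',(266,402.8))]))
E
```

```text
ctrl tri [0.5359 0.1623 0.0213]
hinge tri [0.6153 0.0714 0.0846] [0.6147 0.0698 0.095 ]
edge tri [0.5923 0.0853 0.2933]
wing tri [0.6342 0.0778 0.2596]
sp tri [0.4986 0.077  0.083 ] [0.4977 0.077  0.095 ]
ends [0.5925 0.0514 0.099 ] [0.4126 0.1094 0.099 ] [0.4037 0.108  0.099 ]
tray [ 0.4849 -0.3192 -0.0119] [ 0.4881 -0.3218  0.    ]
jar [0.4939 0.2831 0.1016]
```

View pics/top0c.png

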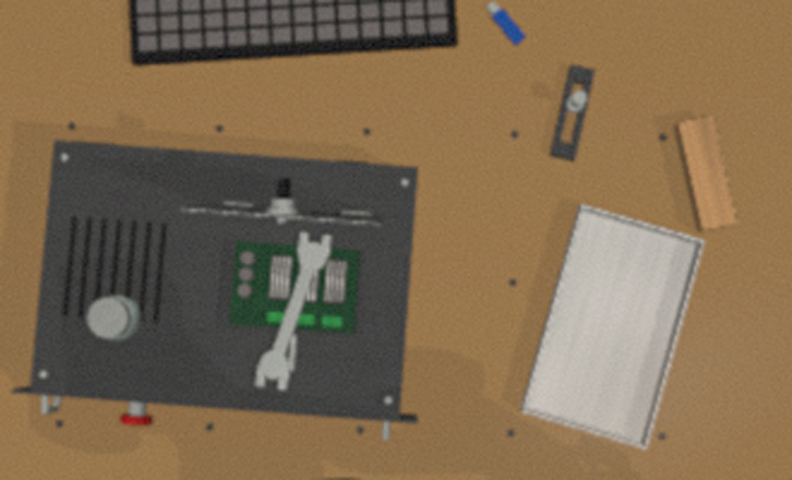

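View pics/scene0c.png

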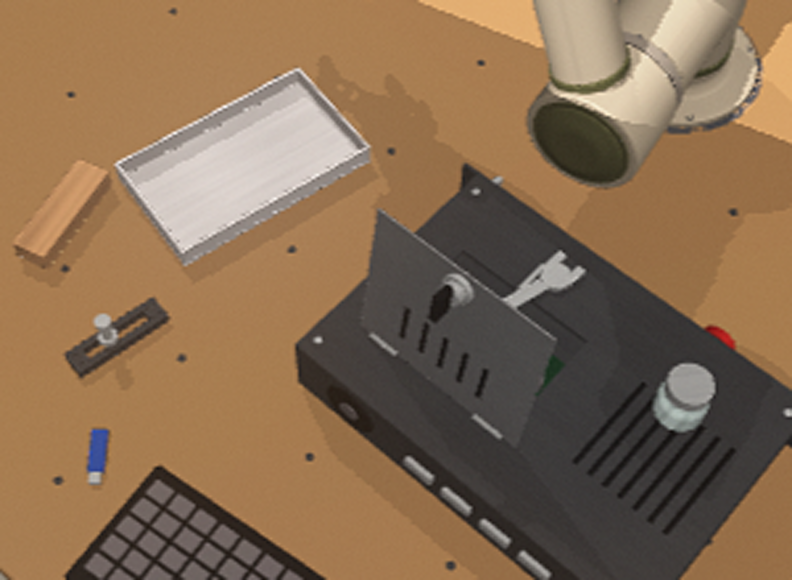

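The top view shows the controller on the left: cover upright, spanner running from crop (315,245) to (273,375), jar at (112,318). The tray is at the right, with rim corners (581,206), (703,240), (646,447), (523,411). Both pictures agree with the networks. Next I fit the poses.

Run:
```python
from h import *
np.set_printoptions(precision=4,suppress=True)
def fit(model,px,z):
    W=np.array([onz('top',(y/2.4+110,x/2.4+120),z)[:2] for x,y in px]);m=np.array(model)
    mc,wc=m.mean(0),W.mean(0);a,b=m-mc,W-wc
    th=np.arctan2((a[:,0]*b[:,1]-a[:,1]*b[:,0]).sum(),(a*b).sum())
    c,s=np.cos(th),np.sin(th);Rm=np.array([[c,-s],[s,c]]);t=wc-Rm@mc
    print('origin',t,'yaw',th,'res',np.linalg.norm(W-(m@Rm.T+t),axis=1)); return t,th,Rm
t,th,Rm=fit([(-.15,.22),(.15,.22),(.15,-.22),(-.15,-.22)],[(35,388),(55,142),(416,168),(402,412)],.095)
for n,p in dict(hinge=(.085,-.08),hatch=(-.0075,-.08),slot=(-.083,-.08)).items(): print(n,Rm@p+t)
fit([(.135,.08),(.135,-.08),(-.135,-.08),(-.135,.08)],[(581,206),(703,240),(646,447),(523,411)],.03)
fit([(.135,.08),(.135,-.08),(-.135,-.08),(-.135,.08)],[(581,206),(703,240),(646,447),(523,411)],.0)
s=state();print(R.from_quat(s['tool_rot']).as_matrix())
p=camera_params('wrist');print(R.from_quat(s['tool_rot']).inv().apply(p['position']-s['position']),p['fx'],p['cx'],p['cy'])
print((R.from_quat(s['tool_rot']).inv()*R.from_quat(p['attitude'])).as_matrix())
```

```text
origin [0.5363 0.1609] yaw -0.0445935687805653 res [0.0045 0.002  0.006  0.0039]
hinge [0.6176 0.0772]
hatch [0.5252 0.0813]
slot [0.4498 0.0847]
origin [ 0.4885 -0.312 ] yaw -0.26325069057186884 res [0.003  0.0015 0.0025 0.0021]
origin [ 0.4888 -0.3175] yaw -0.2632506905718687 res [0.0002 0.0017 0.0007 0.0011]
[[ 0.9512  0.3087 -0.    ]
 [ 0.3087 -0.9512 -0.    ]
 [-0.     -0.     -1.    ]]
[ 0.0838 -0.0002 -0.1284] 339.15524364789104 279.0708084386669 213.55530597231117
[[-0.0005 -0.9451 -0.3269]
 [ 1.     -0.0002 -0.0009]
 [ 0.0008 -0.3269  0.9451]]
```

```bash
python3 -m inch '[33,-31,0,0,60,33,-31,0,0,60,33,-31,0,0,60,33,-31,0,0,60,33,-31,0,0,60,33,-31,0,0,60,33,-31,0,0,60,33,-31,0,0,60,33,-31,0,0,60,33,-31,0,0,60]'
python3 -m inch '[33,-31,0,0,60,33,-31,0,0,60,33,-31,0,0,60,33,-31,0,0,60,33,-31,0,0,60,0,0,0,-0.149,60,0,0,0,-0.149,60,0,0,0,-0.149,60,0,0,0,-0.149,60,0,0,0,-0.149,60]'
python3 -m inch '[0,0,0,-0.149,60,0,0,0,-0.149,60,0,0,0,-0.149,60,0,0,0,-0.149,60,0,0,0,-0.149,60,0,0,0,-0.149,60,0,0,0,-0.149,60,0,0,0,-0.149,60,0,0,0,-0.149,60,0,0,0,-0.149,60]'
python3 -m inch '[0,0,0,-0.149,60,0,0,0,-0.149,60,0,0,0,0,60]'
python3 - <<'E'
from h import *
np.set_printoptions(precision=4,suppress=True)
s=state();M=R.from_quat(s['tool_rot']).as_matrix();print(s['clock'],s['position'],np.arctan2(M[1,0],M[0,0]),s['width'],s['joints'])
p=camera_params('wrist');im=get_image('wrist');cv2.imwrite('pics/w1.png',im)
for q in ('spanner','spanner_end_a','hatch','jar','cover_hinge','wing_top'):
    for d in tip_of(q,'wrist')[:3]:
        z=.099 if 'end' in q else .095
        print(q,round(d['confidence'],2),np.array(d['at']),onz('wrist',d['at'],z,p))
E
```

```text
clock: 2.3
position: [0.3885, -0.1247, 0.2456]
tool_rot: [0.988, 0.156, 0.0, 0.0]
ft_force: [0.1, -0.4, -0.1]
width: 0.701
grip_force: 0.0
clock: 3.3
position: [0.4971, 0.072, 0.2454]
tool_rot: [0.862, 0.508, 0.0, 0.0]
ft_force: [0.4, 0.4, 0.2]
width: 0.702
grip_force: 0.0
clock: 4.3
position: [0.4971, 0.072, 0.2454]
tool_rot: [0.289, 0.957, 0.0, 0.0]
ft_force: [0.3, 0.6, 0.3]
width: 0.702
grip_force: 0.0
clock: 4.6
position: [0.4971, 0.072, 0.2454]
tool_rot: [0.146, 0.989, 0.0, 0.0]
ft_force: [0.3, 0.2, 0.2]
width: 0.704
grip_force: 0.0
4.6 [0.4971 0.072  0.2454] 2.8481344077864863 0.7042606684515883 [-0.0924  0.2968  1.4257  0.      1.4189 -1.3697]
spanner 0.97 [200.6 286.1] [0.4983 0.0778 0.095 ]
spanner_end_a 0.96 [ 83.8 288.3] [0.4092 0.1058 0.099 ]
spanner_end_a 0.73 [293.3 284.3] [0.5831 0.0509 0.099 ]
hatch 0.89 [225.2 302.6] [0.5242 0.0853 0.095 ]
jar 0.78 [109.  534.3] [0.4828 0.2858 0.095 ]
cover_hinge 0.9 [311.3 321.5] [0.615  0.0789 0.095 ]
```

View pics/w1.png

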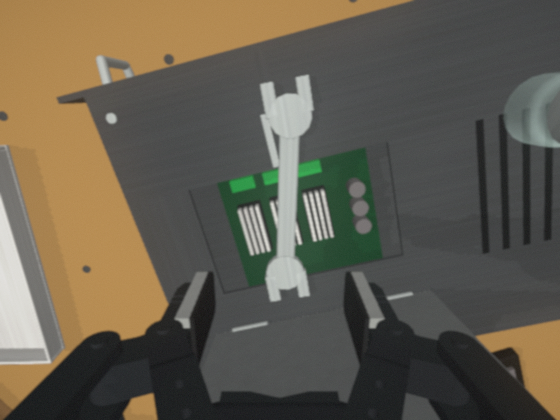

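The wrist view shows the spanner at columns 284–288, rows 84–293, across the hatch and between the fingers. That is 182 mm end to end (180 given), with the hatch centre near (225,303). I'll descend and grip.

```bash
python3 -m inch '[2,6,20,0.012,60,0,0,25,0,55,0,0,25,0,55,0,0,25,0,55,0,0,25,0,55,0,0,10,0,55,0,0,6,0,55,0,0,0,0,55]'
python3 -m inch '[0,0,0,0,0,0,0,0,0,0,0,0,0,0,0,0,0,0,0,0,0,0,0,0,0,0,0,0,0,0,0,0,0,0,0,0,0,0,0,0]' 60
python3 - <<'E'
from h import *
im=get_image('wrist');cv2.imwrite('pics/w2.png',im[180:420,120:440])
E
```

```text
clock: 5.75
position: [0.4971, 0.0783, 0.1094]
tool_rot: [0.153, 0.988, 0.0, -0.0]
ft_force: [0.6, 0.1, -0.6]
width: 0.646
grip_force: 0.0
clock: 6.55
position: [0.4972, 0.0783, 0.1103]
tool_rot: [0.153, 0.988, 0.0, 0.001]
ft_force: [-1.0, 1.2, 5.1]
width: 0.16
grip_force: 58.8
```

View pics/w2.png

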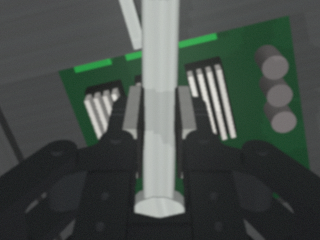

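The crop shows both pads on the shank, gripped. I'll lift a little and check.

```bash
python3 -m inch '[0,0,-5,0,0,0,0,-5,0,0,0,0,-10,0,0,0,0,-20,0,0,0,0,-30,0,0,0,0,-30,0,0,0,0,0,0,0,0,0,0,0,0]'
python3 - <<'E'
from h import *
np.set_printoptions(precision=4,suppress=True)
p=camera_params('wrist');im=get_image('wrist');cv2.imwrite('pics/w3.png',im)
s=state();print(s['position'],s['width'],s['grip_force'])
for q in ('spanner','spanner_end_a','tray','wing_top','hatch'):
  for c in ('wrist','scene','top'):
    if c!='wrist' and q=='spanner': get_image(c)
    for d in tip_of(q,c)[:2]: print(q,c,round(d['confidence'],2),np.array(d['at']))
# project expected ends if level, underside at tcp-13
M=R.from_quat(s['tool_rot']).as_matrix()
for dx in(-.09,.09):
    X=s['position']+M@[dx,0,.010]; print('exp',proj('wrist',X,p),proj('scene',X),proj('top',X))
E
```

```text
clock: 7.4
position: [0.4967, 0.0783, 0.2096]
tool_rot: [0.153, 0.988, 0.0, 0.0]
ft_force: [-0.4, 0.4, -2.9]
width: 0.159
grip_force: 58.9
[0.4964 0.0783 0.2087] 0.16344189111613958 58.94802153110504
spanner scene 0.48 [207.4 342.8]
spanner top 0.38 [184.9 413.5]
spanner_end_a wrist 0.6 [ 78.6 280. ]
spanner_end_a scene 0.67 [190.3 372.4]
spanner_end_a top 0.88 [272.  224.9]
spanner_end_a top 0.77 [205.  249.1]
tray scene 0.87 [173.9 245.9]
tray top 0.69 [244.9 374.1]
wing_top scene 0.4 [230.7 314.1]
wing_top top 0.42 [181.8 238.2]
wing_top top 0.31 [206.5 252.1]
hatch wrist 0.94 [242.  295.8]
hatch scene 0.67 [230.9 334. ]
hatch top 0.49 [181.5 236.3]
exp [[428.4276 279.0196]] [[222.0433 316.6912]] [[206.8926 250.5078]]
exp [[ 80.4293 278.7772]] [[190.541  371.5128]] [[271.4942 228.1198]]
```

View pics/w3.png

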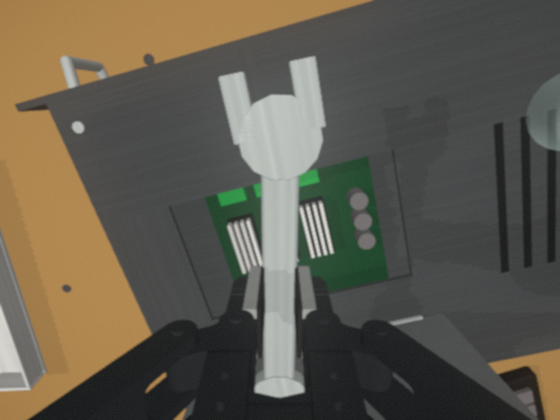

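Spanner is held level (ends match the projected ones), about 2–3 N carried. Now move over to the tray.

```bash
python3 -m inch '[20,0,0,0,0,-14,-42,0,0,0,-14,-42,0,0,0,-14,-42,0,0,0,-14,-42,0,0,0,-14,-42,0,0,0,-15,-42,0,0,0,-15,-42,0,0,0,-15,-42,0,0,0,-15,-41,0,0,0]'
python3 -m inch '[0,0,0,-0.042,0,0,0,40,0,0,0,0,40,0,0,0,0,40,0,0,0,0,20,0,0,0,0,0,0,0]'
python3 - <<'E'
from h import *
np.set_printoptions(precision=4,suppress=True)
s=state();M=R.from_quat(s['tool_rot']).as_matrix();print(s['position'],np.arctan2(M[1,0],M[0,0]),s['width'],s['grip_force'],s['ft_force'])
p=camera_params('wrist');im=get_image('wrist');cv2.imwrite('pics/w4.png',im)
for d in tip_of('tray','wrist'): print(d['confidence'],d['at'],onz('wrist',d['at'],0.0,p))
E
```

```text
clock: 9.3
position: [0.4876, -0.3163, 0.2093]
tool_rot: [0.153, 0.988, 0.0, 0.0]
ft_force: [0.1, 0.5, -2.0]
width: 0.161
grip_force: 59.1
clock: 9.9
position: [0.4868, -0.3134, 0.0666]
tool_rot: [0.132, 0.991, 0.002, -0.002]
ft_force: [-0.1, 0.3, -2.3]
width: 0.157
grip_force: 59.2
[ 0.4868 -0.3134  0.0666] 2.876673457717045 0.15687781451655197 59.19590413570404 [-0.0872  0.261  -2.2965]
```

View pics/w4.png

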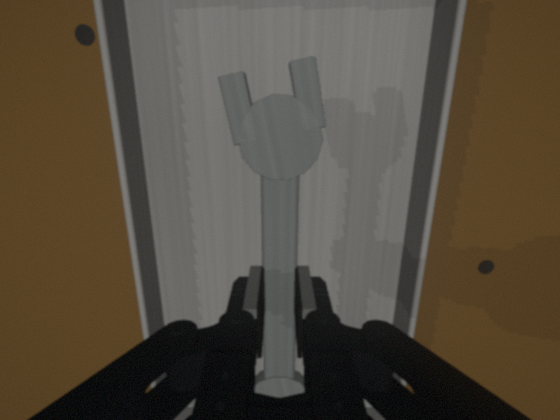

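The tray is centred around the spanner, with walls at columns ~130 and ~430. Lower it, slowly at the end.

```bash
python3 -m inch '[0,0,20,0,0,0,0,15,0,0,0,0,7,0,0,0,0,2,0,0,0,0,0,0,0]'
python3 -m inch '[0,0,1.5,0,0,0,0,0,0,0]'
python3 -m inch '[0,0,1.5,0,0,0,0,0,0,0]'
```

```text
clock: 10.5
position: [0.4883, -0.3147, 0.0263]
tool_rot: [0.132, 0.991, -0.0, 0.001]
ft_force: [-0.4, 0.1, -1.5]
width: 0.16
grip_force: 59.2
clock: 10.7
position: [0.4881, -0.3145, 0.0244]
tool_rot: [0.132, 0.991, -0.0, 0.0]
ft_force: [-0.1, 0.0, -1.6]
width: 0.159
grip_force: 59.2
clock: 10.9
position: [0.4879, -0.3143, 0.0223]
tool_rot: [0.132, 0.991, 0.0, -0.0]
ft_force: [0.5, -0.3, -2.4]
width: 0.159
grip_force: 59.2
```

```bash
python3 -m inch '[0,0,1.5,0,0,0,0,0,0,0]' | sed -n '2p;4p'
python3 -m inch '[0,0,1,0,0,0,0,0,0,0]'| sed -n '2p;4p'
python3 -m inch '[0,0,1,0,0,0,0,0,0,0]'| sed -n '2p;4p'
```

```text
position: [0.4878, -0.3143, 0.0206]
ft_force: [-0.5, 0.3, -3.1]
position: [0.4879, -0.3143, 0.0197]
ft_force: [0.2, -0.4, -2.3]
position: [0.4879, -0.3144, 0.0193]
ft_force: [-1.8, 1.4, 4.1]
```

Contact. Open and retreat.

```bash
python3 -m inch '[0,0,0,0,45,0,0,0,0,45,0,0,0,0,45,0,0,0,0,45,0,0,-20,0,45,0,0,-40,0,45,0,0,-40,0,45,0,0,-40,0,45,0,0,-40,0,0,0,0,0,0,0]'
python3 - <<'E'
from h import *
np.set_printoptions(precision=4,suppress=True)
s=state();M=R.from_quat(s['tool_rot']).as_matrix();print(s['clock'],s['position'],np.arctan2(M[1,0],M[0,0]),s['width'])
p=camera_params('wrist');im=get_image('wrist')
for q in('spanner','spanner_end_a','tray'):
    for d in tip_of(q,'wrist')[:2]: print(q,d['confidence'],d['at'],onz('wrist',d['at'],0.006,p))
im=get_image('top');b=get_image('scene');
for q in('cover_hinge','cover_edge','wing_top','clamp'):
    for c in('top','scene'):
        for d in tip_of(q,c)[:2]: print(q,c,d['confidence'],d['at'])
cv2.imwrite('pics/ts1.png',np.hstack([cv2.resize(im[130:290,130:290],(400,400)),cv2.resize(b[170:330,250:410],(400,400))]))
E
```

```text
clock: 12.5
position: [0.4893, -0.3156, 0.2044]
tool_rot: [0.132, 0.991, -0.003, 0.004]
ft_force: [-0.2, 0.2, -0.0]
width: 0.194
grip_force: 0.0
12.5 [ 0.4893 -0.3156  0.2044] 2.876999965050089 0.19430017829240195
spanner 0.68 [181.4, 279.9] [ 0.4854 -0.3148  0.006 ]
spanner_end_a 0.78 [262.2, 283.6] [ 0.5723 -0.3342  0.006 ]
spanner_end_a 0.72 [85.1, 282.5] [ 0.4002 -0.2893  0.006 ]
tray 0.67 [181.7, 281.9] [ 0.4862 -0.3129  0.006 ]
cover_hinge top 0.72 [197.6, 246.4]
cover_hinge top 0.28 [216.4, 385.0]
cover_hinge scene 0.7 [256.0, 312.7]
cover_edge top 0.79 [201.0, 235.2]
wing_top top 0.44 [184.3, 237.4]
wing_top scene 0.56 [228.1, 311.1]
clamp top 0.74 [157.2, 357.1]
clamp scene 0.73 [242.1, 195.8]
```

View pics/ts1.png

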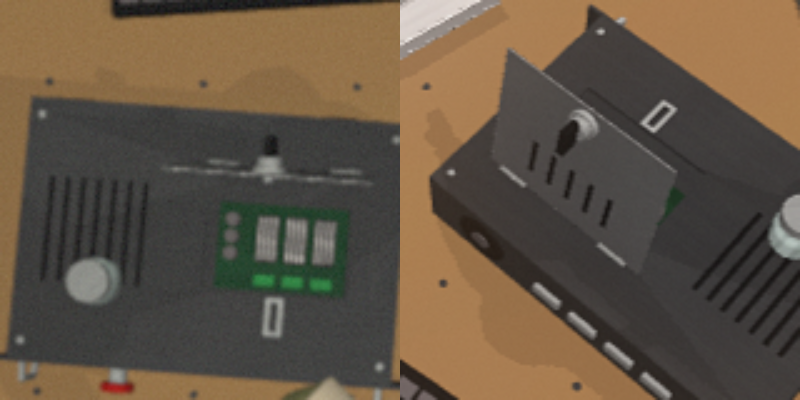

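The spanner is flat in the tray. The slot shows in the top view at pixel (257,239), and the cover is still upright. Work out the cover geometry.

Run:
```python
from h import *
np.set_printoptions(precision=4,suppress=True)
print('slot',onz('top',(256.8,239.2),.095)); 
print('slot scene',onz('scene',(170+117/2.5,250+258/2.5),.095))
print('hinge',onz('top',(197.6,246.4),.095),tri([('top',(197.6,246.4)),('scene',(256,312.7))]))
print('edge at .285',onz('top',(201,235.2),.285),'wing at .262',onz('top',(184.3,237.4),.262))
for x,y in[(163,167),(371,183)]: print('top edge',onz('top',(130+y/2.5,130+x/2.5),.285))
for x,y in[(511,50),(675,173)]: print('top edge scene',onz('scene',(170+y/2.5,250+(x-400)/2.5),.285))
s=state(); print(s['position'])
```

```text
slot [0.4477 0.0876 0.095 ]
slot scene [0.4494 0.0881 0.095 ]
hinge [0.6175 0.0716 0.095 ] [0.6183 0.0724 0.0873]
edge at .285 [0.5886 0.0828 0.285 ] wing at .262 [0.6335 0.081  0.262 ]
top edge [0.5971 0.1824 0.285 ]
top edge [ 0.5853 -0.0244  0.285 ]
top edge scene [ 0.5878 -0.0195  0.285 ]
top edge scene [0.5998 0.1841 0.285 ]
[ 0.4879 -0.3143  0.1987]
```

```bash
python3 -m inch '[0,0,-33,-0.105,0,0,0,-33,-0.105,0,-38,0,0,0,0,-38,0,0,0,0,-39,0,0,0,0,-39,0,0,0,0,0,43,0,0,0,0,43,0,0,0,0,43,0,0,0,0,43,0,0,0]'
python3 -m inch '[0,43,0,0,0,0,43,0,0,0,0,42,0,0,0,0,42,0,0,0,0,0,0,0,0]'
python3 - <<'E'
from h import *
np.set_printoptions(precision=4,suppress=True)
s=state();M=R.from_quat(s['tool_rot']).as_matrix();print(s['position'],np.arctan2(M[1,0],M[0,0]),s['width'])
E
```

```text
clock: 14.2
position: [0.6511, -0.1494, 0.2646]
tool_rot: [0.027, 1.0, 0.0, -0.0]
ft_force: [0.2, -0.3, -0.0]
width: -0.002
grip_force: 0.0
clock: 14.7
position: [0.6602, 0.0237, 0.265]
tool_rot: [0.025, 1.0, 0.001, 0.0]
ft_force: [-0.3, 0.4, -0.4]
width: 0.003
grip_force: 0.0
[0.6602 0.0237 0.265 ] 3.0925197605642203 0.0029971024297827465
```

```bash
python3 -m inch '[20,0,2,0,0,20,0,0,0,0,8,0,0,0,0,0,0,0,0,0]'
python3 -m inch '[4,0,0,0,0,4,0,0,0,0,0,0,0,0,0]'
```

```text
clock: 15.1
position: [0.6121, 0.0209, 0.2634]
tool_rot: [0.028, 1.0, -0.0, 0.0]
ft_force: [1.1, 0.0, 1.0]
width: 0.001
grip_force: 0.0
clock: 15.4
position: [0.6045, 0.0217, 0.2627]
tool_rot: [0.027, 1.0, 0.0, -0.0]
ft_force: [-0.3, 0.5, 0.9]
width: 0.0
grip_force: 0.0
```

```bash
python3 -m inch '[6,0,0,0,0,0,0,0,0,0]'
python3 -m inch '[6,0,0,0,0,0,0,0,0,0]'
```

```text
clock: 15.6
position: [0.5986, 0.0221, 0.2628]
tool_rot: [0.027, 1.0, -0.0, 0.0]
ft_force: [1.1, 0.2, -0.2]
width: 0.001
grip_force: 0.4
clock: 15.8
position: [0.5924, 0.0224, 0.2629]
tool_rot: [0.027, 1.0, 0.0, -0.0]
ft_force: [0.8, 0.1, -0.3]
width: -0.002
grip_force: 0.3
```

```bash
python3 -m inch '[6,0,0,0,0,0,0,0,0,0]'|sed -n '2p;4p'
python3 -m inch '[6,0,0,0,0,0,0,0,0,0]'|sed -n '2p;4p'
python3 - <<'E'
from h import *
im=get_image('top');b=get_image('scene')
cv2.imwrite('pics/ts2.png',np.hstack([cv2.resize(im[130:290,150:310],(400,400)),cv2.resize(b[150:310,240:400],(400,400))]))
for c in('top','scene'):
  for d in tip_of('cover_edge',c)[:2]+tip_of('wing_top',c)[:2]: print(c,d['confidence'],d['at'])
E
```

```text
position: [0.5863, 0.0228, 0.2629]
ft_force: [1.1, 0.1, -0.6]
position: [0.5803, 0.0231, 0.2629]
ft_force: [0.9, -0.6, -0.1]
scene 0.84 [205.5, 332.9]
scene 0.7 [233.9, 332.6]
scene 0.5 [221.7, 317.5]
```

View pics/ts2.png

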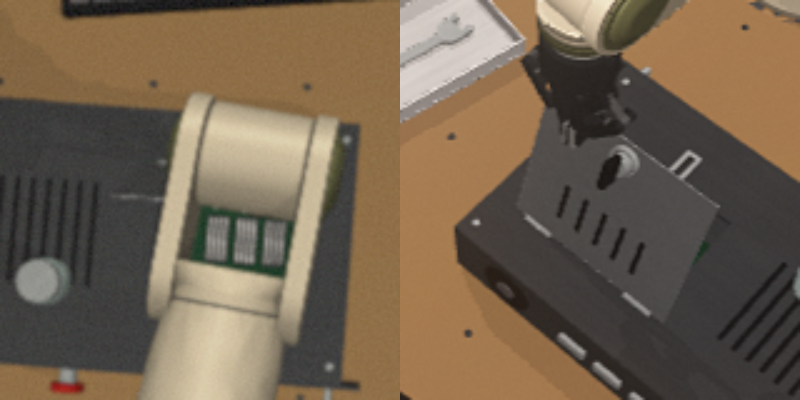

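In the scene half the cover has tipped forward behind the fingers (its edge moved from row 212 to 205), so it is following. Continue along the arc.

```bash
python3 -m inch '[17,0,10,0,0,21,0,11,0,0,19,0,14,0,0,17,0,17,0,0,0,0,0,0,0]'
python3 -m inch '[14,0,19,0,0,11,0,21,0,0,8,0,22,0,0,0,0,0,0,0]'
python3 - <<'E'
from h import *
b=get_image('scene')
for d in tip_of('cover_edge','scene')[:2]+tip_of('wing_top','scene')[:2]: print(d['confidence'],d['at'])
X=np.array([[.613-.19*np.cos(t),.079,.095+.19*np.sin(t)] for t in(.2,.3,.4)]);print(proj('scene',X))
E
```

```text
clock: 17.0
position: [0.5046, 0.0275, 0.2096]
tool_rot: [0.027, 1.0, 0.0, -0.002]
ft_force: [-0.3, 0.1, 0.9]
width: 0.002
grip_force: 0.0
clock: 17.4
position: [0.473, 0.0291, 0.1476]
tool_rot: [0.027, 1.0, 0.0, -0.002]
ft_force: [0.3, -1.2, 0.5]
width: 0.0
grip_force: 0.0
0.82 [205.7, 360.4]
0.72 [239.9, 192.9]
0.72 [174.7, 242.0]
0.71 [239.4, 190.7]
[[202.72969547 356.79066129]
 [200.18679055 356.66976579]
 [198.11446093 356.14115001]]
```

```bash
python3 -m inch '[4,0,15,0,0,1,0,15,0,0,0,0,0,0,0]'|sed -n '2p;4p'
python3 -m inch '[0,0,4,0,0,0,0,3,0,0,0,0,0,0,0]'|sed -n '2p;4p'
python3 -m inch '[0,0,2,0,0,0,0,0,0,0]'|sed -n '2p;4p'
```

```text
position: [0.469, 0.0292, 0.1186]
ft_force: [0.1, 0.9, 0.3]
position: [0.4691, 0.0292, 0.1122]
ft_force: [-0.8, -0.3, 0.2]
position: [0.4692, 0.0292, 0.1119]
ft_force: [-5.2, 0.4, 20.6]
```

Solid contact with tips at 98 mm (cover thickness): shut. Lift and look for the wing.

```bash
python3 -m inch '[0,0,-30,0,0,0,0,-45,0,0,8,28,-20,0,50,8,28,0,0,50,0,0,0,0,50,0,0,0,0,50]'
python3 - <<'E'
from h import *
np.set_printoptions(precision=4,suppress=True)
s=state();M=R.from_quat(s['tool_rot']).as_matrix();print(s['position'],np.arctan2(M[1,0],M[0,0]),s['width'])
p=camera_params('wrist');im=get_image('wrist');cv2.imwrite('pics/w5.png',im)
for q,z in(('wing_top',.136),('cover_edge',.098),('cover_hinge',.095)):
    for d in tip_of(q,'wrist')[:2]: print(q,d['confidence'],d['at'],onz('wrist',d['at'],z,p))
for c in('top','scene'):
  get_image(c)
  for d in tip_of('wing_top',c)[:2]: print(c,d['confidence'],d['at'],onz(c,d['at'],.136))
E
```

```text
clock: 18.95
position: [0.4557, 0.0862, 0.2051]
tool_rot: [0.027, 1.0, -0.0, 0.0]
ft_force: [-0.4, -1.2, -0.4]
width: 0.581
grip_force: 0.0
[0.4557 0.0862 0.2051] 3.0880375919651457 0.5809706936616855
wing_top 0.88 [223.7, 277.7] [0.4458 0.086  0.136 ]
wing_top 0.55 [251.5, 351.7] [0.4674 0.1322 0.136 ]
cover_edge 0.92 [172.4, 281.1] [0.4217 0.0896 0.098 ]
cover_hinge 0.81 [384.2, 278.8] [0.6151 0.0774 0.095 ]
```

View pics/w5.png

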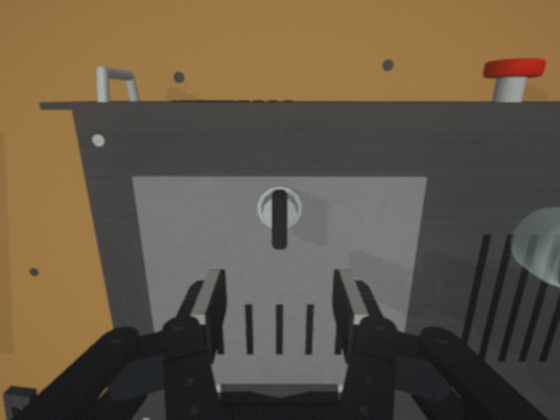

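The wing stands at column 279, rows 190–248, on the shut cover's mid-line, already aligned with the tool. Position estimate is (0.4455, 0.0867), consistent with hinge and edge. Descend and grip it.

```bash
python3 -m inch '[10,0,0,0,45,0,0,20,0.006,40,0,0,20,0,40,0,0,20,0,40,0,0,10,0,40,0,0,4,0,40,0,0,0,0,40]'
python3 -m inch '[0,0,0,0,0,0,0,0,0,0,0,0,0,0,0,0,0,0,0,0,0,0,0,0,0,0,0,0,0,0]' 60
```

```text
clock: 20.05
position: [0.4457, 0.0866, 0.1309]
tool_rot: [0.03, 1.0, -0.0, -0.0]
ft_force: [0.7, 0.4, -0.7]
width: 0.469
grip_force: 0.0
clock: 20.65
position: [0.4461, 0.0866, 0.1311]
tool_rot: [0.03, 1.0, 0.0, 0.0]
ft_force: [0.3, 1.8, 2.5]
width: 0.1
grip_force: 61.0
```

```bash
python3 -m inch '[0,0,3,0,0,0,0,3,0,0,0,0,2,0,0,0,0,0,0,0]'|sed -n '2p;4p'
python3 -m inch '[0,0,1,0,0,0,0,0,0,0]'|sed -n '2p;4p'
python3 -m inch '[0,0,1,0,0,0,0,0,0,0]'|sed -n '2p;4p'
```

```text
position: [0.4461, 0.0866, 0.1229]
ft_force: [0.4, 2.2, 8.1]
position: [0.4461, 0.0866, 0.1225]
ft_force: [-1.4, 1.2, 13.1]
position: [0.4462, 0.0866, 0.1224]
ft_force: [-4.1, 1.6, 22.8]
```

Stud is at its stop, pressed with 23 N. Turn.

```bash
python3 -m inch '[0,0,0,0.05,0,0,0,0,0.1,0,0,0,0,0.12,0,0,0,0,0.12,0,0,0,0,0.12,0]'; python3 -c "
from workcell import state;s=state();print(s['moment'])"
```

```text
clock: 21.95
position: [0.4463, 0.087, 0.1224]
tool_rot: [0.284, 0.959, 0.001, 0.001]
ft_force: [-3.9, 5.6, 23.0]
width: 0.101
grip_force: 64.0
[0.87543943 0.77230568 0.06369066]
```

```bash
python3 -m inch '[0,0,0,0.12,0,0,0,0,0.12,0,0,0,0,0.12,0,0,0,0,0.12,0,0,0,0,0.12,0,0,0,0,0.12,0,0,0,0,0.12,0,0,0,0,0.1,0,0,0,0,0,0]'; python3 -c "
from workcell import state;s=state();print(s['moment'],s['joints'])"
```

```text
clock: 22.85
position: [0.447, 0.0874, 0.1224]
tool_rot: [0.687, 0.727, 0.002, 0.001]
ft_force: [-1.1, 7.8, 20.7]
width: 0.098
grip_force: 63.6
[ 1.3041312   0.26089094 -0.02006109] [-0.06897752  0.35958458  1.74407617  0.00226547  1.03364173 -0.12701593]
```

```bash
python3 -m inch '[0,0,0,0.04,0,0,0,0,0.04,0,0,0,0,0,0]'; python3 -c "
from workcell import state;s=state();print(s['moment'])"
```

```text
clock: 23.15
position: [0.447, 0.0874, 0.1224]
tool_rot: [0.714, 0.7, 0.002, 0.001]
ft_force: [-0.4, 8.7, 20.0]
width: 0.1
grip_force: 63.9
[1.37719418 0.1591158  0.49778776]
```

Stop reached (moment 0.5 N·m). Ease up to the detent, release, retreat.

```bash
python3 -m inch '[0,0,-2,-0.02,0,0,0,-2,0,0,0,0,-1.5,0,0,0,0,0,0,0]'
python3 -m inch '[0,0,0,0,35,0,0,0,0,35,0,0,0,0,35,0,0,-20,0,35,0,0,-40,0,35,0,0,-40,0,35,0,0,0,0,35]'
python3 - <<'E'
from h import *
np.set_printoptions(precision=4,suppress=True)
p=camera_params('wrist');im=get_image('wrist')
for q,z in(('wing_top',.131),):
    for d in tip_of(q,'wrist')[:2]: print(q,d['confidence'],d['at'],onz('wrist',d['at'],z,p))
t=get_image('top');w=get_image('scene')
cv2.imwrite('pics/end.png',np.hstack([cv2.resize(im,(480,360)),cv2.resize(w[140:320,200:360],(320,360))]))
E
```

```text
clock: 23.55
position: [0.4469, 0.0874, 0.1268]
tool_rot: [0.707, 0.707, 0.002, 0.001]
ft_force: [3.3, 8.3, 6.1]
width: 0.1
grip_force: 61.4
clock: 24.25
position: [0.4474, 0.0864, 0.2305]
tool_rot: [0.707, 0.707, 0.003, 0.003]
ft_force: [-0.2, 0.5, 0.1]
width: 0.409
grip_force: 0.0
wing_top 0.57 [220.8, 273.9] [0.444  0.0865 0.131 ]
```

View pics/end.png

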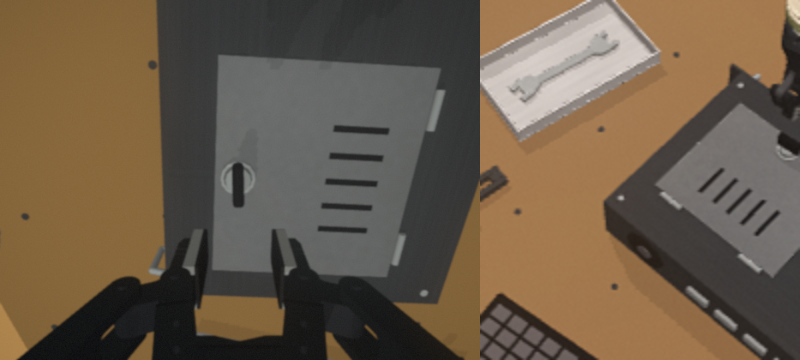

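The picture shows the wing at (185,238), parallel to the free edge, so it has made the quarter turn. The cover is shut, the spanner is flat in the tray, and the gripper is clear. Hand in.

```bash
python3 -c "
from workcell import close_job;print(close_job())"
```

```text
the job is handed in; nothing more can be done
None
```

I handed the job in at about 24 s of the 72 s limit: the spanner lies flat in the tray, and the cover is shut with its stud turned about 1.5 rad clockwise, though the hand-in returned no verdict and I had no direct reading of how far in the stud is held.

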